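Eject a seed tin and catch it with the other finger

ROBOT

A 6-joint arm with a two-finger parallel gripper is mounted at the origin on the work surface. World frame = base frame: x ahead of the robot, y to its left, z up, the work surface at z = 0. Lengths are in m, angles in rad, forces in N, time in s.
With the tool pointing down it reaches from about 0.425 to 0.925 m from the base axis. Payload 12.5 kg.
Tool frame: the origin (TCP) lies midway between the tips of the shut fingers; the grasp point (between the pads) lies 19 mm behind it (tcp_to_grasp is the distance from the TCP to the grasp point, in m); y points along the fingers, x is the direction in which the jaws open and shut, and the axes are right-handed (so a half turn about y gives the same grasp; the last joint's range is limited). The gripper opens to 85 mm and grips with 20 to 120 N. Pads are 22 mm wide; open, the fingers measure 114 mm over their backs; the gripper's body (76 mm by 85 mm) begins 54 mm behind the grasp point. The pads swing forward as they close: fully open they stand 13 mm farther back than shut.
Start: joints at [1.171, 0.491, 1.559, -0, 1.092, -0.106], TCP at [0.181, 0.598, 0.231] pointing down, gripper open.
Joint ranges: [-3.1, 3.1], [-0.84, 2.19], [0.05, 2.79], [-1.13, 4.28], [0.06, 2.93], [-2.69, 2.69]. Speed limits (rad/s): [2.22, 2.22, 2.79, 3.14, 3.14, 3.14].

INTERFACE

Orientations are given as [roll, pitch, yaw] about the fixed x, y, z axes, in that order (R = Rz(yaw) Ry(pitch) Rx(roll)).
In Python, from cell import * gives the robot as it stands. The module is installed in compiled form; this text tells all that it offers.
- The arm moves only by the shell command python3 -m inch 'ROWS' [FORCE]. ROWS is JSON, a list of rows, each a list of 3 entries, a list of its own where there are three numbers: the shift along the tool's x, y, z in m, then the turn, a rotation vector about the tool's x, y, z in rad, then the opening, from -1 (shut) to 1 (fully open). In form: [[[dx, dy, dz], [ax, ay, az], jaw], ...]. A call has 1 to 10 rows; each row shifts and turns the commanded pose from where the row before left it, along the tool's axes as they then stand; what a row does not reach is not made up. A row lasts 1/12 s, in which the tool goes at most 41.7 mm and 7.16 degrees, less where a joint would pass 70% of its speed; a pose out of reach is approached as far as the arm can. A call is refused whole if a number of a shift passes 0.0417 or a number of a turn 0.125, either way. A call with a gripper value outside its range is refused whole. The fingers move at their own pace and stop on an object; FORCE is the grip in N (left out, the last holds). Time passes only in rows, so rows that do not move let the fingers close. It gives the time, the measured TCP pose, the force and the opening at its end, in the units of the state.
- observe(): the state, without advancing time (a new reading comes with each control period).
- get_image(name): name is "side" or "top"; returns the picture (384x512x3 uint8, red, green, blue); there is no depth.
- camera_info(name): a dict with "fx", "fy", "cx", "cy" (pixels), "position" and "attitude" of the camera in the world. Camera axes: x right, y down, z forward; pixel columns grow to the right and rows downward; lengths in m; the calibration is good to about 2 mm. A picture is of the moment at which its call begins. camera_info takes no time and is no camera call.
- finish_job(): hands the job in, once; it reports no verdict.
The state is a dict: "time": time; "joints": joint angles; "dq": joint speeds; "joint_torque": joint torques, N m; "ee_pos": TCP position; "eef_rot": TCP orientation; "ft_force": force on the tool from outside, world axes, zero at the start; "ft_torque": the same for the moment, N m; "finger_gap": opening from 0.0 (shut) to 1.0 (fully open).
Only numpy, scipy, OpenCV 4.12 (cv2) and the standard library are available. Lean on these libraries where they do the work, as an engineer would, in place of code of your own. Each camera call takes 0.05 s, during which the arm holds its last target. There are 200 camera calls.

TASK

Press the round pad of the seed-tin dispenser with one finger and keep it down, so that the tin is pushed out of its seat along the tray, and catch that tin with the other finger part-way along the open tray, before it reaches the tray's open end. Do not lift the tin off the tray, and leave the other things on the bench where they are. Finish while holding: one finger still pressing the pad down, the other still holding the tin back, the tin standing flat and still on the tray.

Things in the scene. Friction and masses are not known exactly. Their poses are not given: they have to be found in the camera images.
- dispenser: Seed-tin dispenser fixed to the bench: a grey plastic slab 225 x 150 mm, 30 mm high, with a 62 mm wide, 64 mm high spring housing at its rear and a level tray in front. Origin at bench level under the tray's centre line; z up, x is the way the tin slides out, y points to the press pad's side. Slab x -160 to +65 mm, y -63 to +87 mm; housing x -158 to -60 mm. The seated tin stands at x = -30 mm, y = 0.
- tray_end (a point): Middle of the tray floor's open end, at dispenser x = +65 mm, y = 0, z = 30 mm. The level floor is 43 mm wide between two low side lips (tops at z = 34 mm, outer faces at y = -25.5 and +25.5 mm); a tin that goes on over this end falls off.
- gate (a point): Foot of the gate: a steel bar 30 mm wide that stands 6 mm above the tray floor just in front of the seated tin, at dispenser x = -7 mm, y = 0, z = 30 mm. It goes down with the pad. Once it is down, a spring pusher behind the tin (about 2.4 N) drives the tin along +x at about 30 to 80 mm/s, off the open end unless something stops it, and goes on pushing against whatever does. The pusher does not return.
- pad_top (a point): Centre of the top of the press pad (ejector), round, black, 34 mm across; moves with the pad. At dispenser x = +35 mm, y = +50 mm: 50 mm beside the tray's centre line, 45 mm beyond the seated tin's front. Top 46 mm above the bench, 36 mm when fully pressed (6 mm above the tray floor), so a finger level with it over the tray stands in the tin's path, clear of floor and lips.
- ejector (a joint): Travel of the press pad and gate in m: 0 is up, 0.010 is fully pressed. A spring returns it; it takes about 3 N to start and about 6 N to hold fully down. The gate is clear of the tin from 0.006.
- tin: The seated tin: a closed round steel seed tin 40 mm in diameter and 22 mm high, about 80 g, standing upright in the dispenser's tray. Origin at the centre of its underside, z up along its axis.
- spare_tin_a: Bystander: an identical tin on the bench beside the dispenser, on the side away from the pad. Origin at the centre of its underside.
- spare_tin_b: Bystander: another identical tin there. Origin at the centre of its underside.
- dibber: Bystander: steel dibber with a wooden grip, 200 mm long, 26 mm thick, lying on the bench on the pad side of the dispenser. Origin near its middle on the bench, x towards its point.
- bowl: Bystander: white ceramic bowl, 130 mm across, 50 mm high, on the pad side of the dispenser. Origin at the centre of its underside.
- spray_bottle: Bystander: green plastic spray bottle, closed, 84 mm across, 234 mm high, at the left. Origin at the centre of its underside.
- jar: Bystander: glass preserving jar with clamp lid, 94 mm across, 137 mm high, at the left. Origin at the centre of its underside.
- feeder: Bystander: aluminium bird-feeder tube with twist cap, 72 mm across, 216 mm high, at the left. Origin at the centre of its underside.
- pot: Bystander: terracotta flower pot, 100 mm across, 90 mm high, at the right. Origin at the centre of its underside.
Not all that is in view belongs to the job. Leave any orange or red look-alike of the tin alone.

How it is judged:
On the way, in this order (a step that is already met when the one before it is completed fails the run):
1. a finger presses the pad down and the gate drops (value of joint ejector above 0.0055 m and contact force between the fingers and ejector above 0.5 N), for 0.05 s.
2. the tin has slid out of its seat (12 mm or more) and a finger stops it on the tray (x of tin in the frame of dispenser between -0.018 and 0.045 m and contact force between the fingers and tin above 0.3 N and linear speed of tin below 0.01 m/s), for 0.3 s.
At the end, for the whole second after the job is handed in: The fingers still press the pad at least 6 mm down and still touch the tin with at least 0.3 N; the tin has left its seat by 12 mm or more, stands flat (within 0.15 rad) and still on the tray floor, and its front has not passed the tray's open end (all of step 2 and value of joint ejector above 0.006 m and contact force between the fingers and ejector above 0.5 N and z of tin in the frame of dispenser between 0.026 and 0.034 m and angle between tin's own z axis and vertical below 0.15 rad); the arm keeps its last pose, push and grip.
It fails at once if the tin is lifted more than 10 mm off the tray (z of tin in the frame of dispenser above 0.04 m).
It fails at once if the tin runs over the tray's open end (its front more than 5 mm past it) (x of tin in the frame of dispenser above 0.05 m).
It fails at once if a bystander is moved more than 20 mm (distance of any of spare_tin_a, spare_tin_b, dibber, bowl, spray_bottle, jar, feeder, pot from where it was at the start of the episode above 0.02 m).
It also fails if it takes over 32 s, if anything falls off the work surface, if the arm or the gripper's body presses on something with over 40 N, if the wrist force passes 120 N, or if a joint passes its speed limit or range.

## Working session

There is one attempt and no reset: what is moved stays moved. The work goes in short steps, Python scripts to look and compute and a shell command to move; the robot and the scene stay as the last step left them, time stands still between calls to the robot, and variables do not carry over. Pictures are saved under pics/ and viewed, about 8 in all and at most 12, crops included, and the job is handed in when it is done.

```bash
mkdir -p pics
python3 - <<'E'
from cell import *
import cv2
s=observe()
print({k:s[k] for k in("time","ee_pos","eef_rot","finger_gap","ft_force")})
for n in("top","side"):
    print(n,camera_info(n)); im=get_image(n); cv2.imwrite(f"pics/{n}0.png",im[:,:,::-1])
E
```

```text
{'time': 0.0, 'ee_pos': array([0.18085137, 0.5980348 , 0.23072561]), 'eef_rot': array([-1.57066582e+00,  1.10487694e-03,  1.27703051e+00]), 'finger_gap': 1.00177438396483, 'ft_force': array([-0.03183899,  0.34471912, -0.58182614])}
top {'fx': 403.50123761105175, 'fy': 403.50123761105175, 'cx': 258.3618289988538, 'cy': 196.39014890944517, 'position': array([0.36850366, 0.01905381, 1.17499447]), 'attitude': array([-2.98896673,  0.0113294 , -1.57290764])}
side {'fx': 499.3549604933918, 'fy': 499.3549604933918, 'cx': 253.60330303708923, 'cy': 192.78942634795237, 'position': array([0.38258893, 1.16044875, 0.75416011]), 'attitude': array([-2.1070146 , -0.00300465, -2.98501407])}
```

View pics/top0.png

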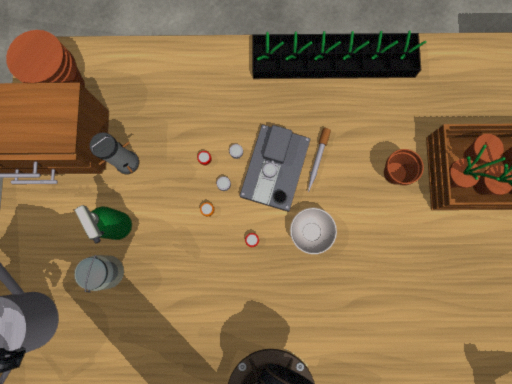

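View pics/side0.png

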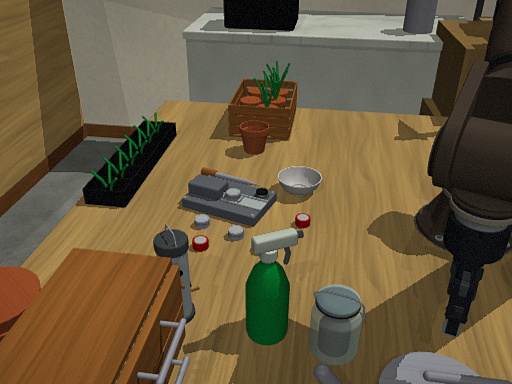

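The top view shows these tin candidates: the seated tin at (269,171) in the grey dispenser, spare tins at (236,151) and (223,184), and red or orange look-alikes at (204,158), (207,209) and (252,240). I choose (269,171) because it sits in the tray between the housing (278,143) and the pad (280,196). The side view shows the same layout, with the tin at about (233,193) and the pad at about (262,192).

```bash
cat > h.py <<'E'
import numpy as np,cv2
from scipy.spatial.transform import Rotation as R
from cell import camera_info,get_image,observe
def rot(a): return R.from_euler('xyz',a).as_matrix()
def ray(n,u,v,z):
    c=camera_info(n); d=rot(c['attitude'])@[(u-c['cx'])/c['fx'],(v-c['cy'])/c['fy'],1]
    p=np.array(c['position']); return p+d*(z-p[2])/d[2]
def proj(n,P):
    c=camera_info(n); q=rot(c['attitude']).T@(np.array(P)-c['position'])
    return c['fx']*q[0]/q[2]+c['cx'],c['fy']*q[1]/q[2]+c['cy']
def blob(m,seed):
    n,l,st,ce=cv2.connectedComponentsWithStats(m.astype(np.uint8))
    k=l[int(seed[1]),int(seed[0])]; return (ce[k],st[k]) if k else None
E
python3 - <<'E'
from h import *
t=cv2.imread('pics/top0.png');s=cv2.imread('pics/side0.png')
for n,im,pad in(('top',t,(280,196)),('side',s,(262,192))):
    g=im.max(2); b=blob(g<50,pad); print(n,'pad',b, b and ray(n,*b[0],.046))
a=cv2.resize(t[115:220,215:345],None,fx=5,fy=5,interpolation=cv2.INTER_CUBIC)
cv2.imwrite('pics/c1.png',a)
b=cv2.resize(s[165:245,170:330],None,fx=5,fy=5,interpolation=cv2.INTER_CUBIC)
cv2.imwrite('pics/c2.png',b)
g=t.astype(int); sat=t.max(2).astype(int)-t.min(2)
m=(sat<40)
b=blob(m,(260,195));print(b)
n,l=cv2.connectedComponents(m.astype(np.uint8)); mm=(l==l[195,260]).astype(np.uint8)
c=max(cv2.findContours(mm,0,2)[0],key=cv2.contourArea); r=cv2.minAreaRect(c);print(r,[ray('top',*p,.03).round(4) for p in cv2.boxPoints(r)])
E
```

```text
top pad (array([279.53913043, 196.20869565]), array([274, 191,  12,  12, 115], dtype=int32)) [ 0.54249434 -0.02844895  0.046     ]
side pad (array([260.62068966, 192.06896552]), array([254, 188,  14,  10,  87], dtype=int32)) [ 0.54764123 -0.02391598  0.046     ]
(array([274.76406172, 166.96067695]), array([ 240,  125,   70,   87, 4018], dtype=int32))
((275.0917663574219, 166.02752685546875), (52.680450439453125, 79.30802154541016), 16.69924545288086) [array([0.5447, 0.0888, 0.03  ]), array([0.7717, 0.0226, 0.03  ]), array([ 0.7245, -0.1253,  0.03  ]), array([ 0.5005, -0.0554,  0.03  ])]
```

View pics/c1.png

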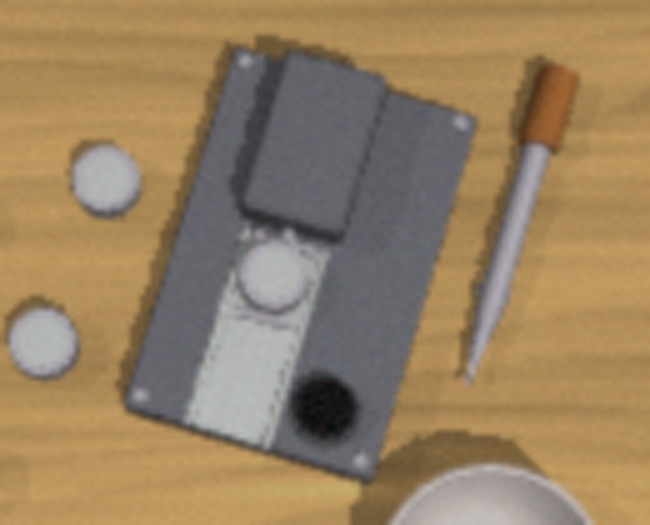

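View pics/c2.png

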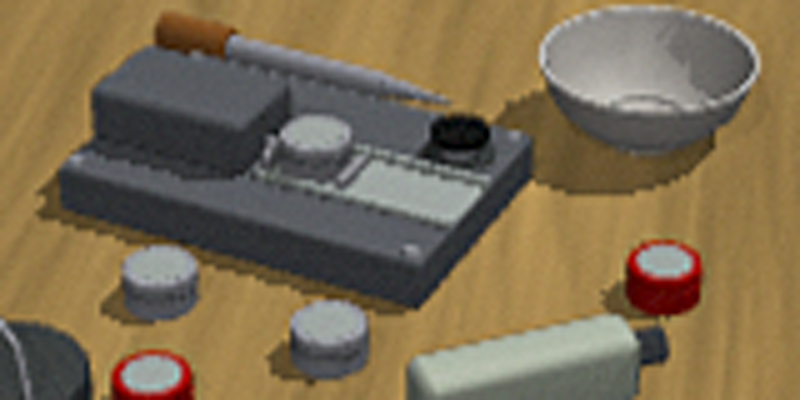

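```bash
cat >> h.py <<'E'
def world(q,P): 
    c,s=np.cos(q[2]),np.sin(q[2]); return np.array([q[0]+c*P[0]-s*P[1],q[1]+s*P[0]+c*P[1],P[2]])
E
python3 - <<'E'
from h import *
from scipy.optimize import least_squares
pts=[('top',(273,272),(-.03,0,.052)),('top',(324,406),(.035,.05,.046)),('top',(237,45),(-.16,-.063,.03)),('top',(475,120),(-.16,.087,.03)),('top',(128,400),(.065,-.063,.03)),('top',(370,472),(.065,.087,.03)),('top',(230,434),(.065,0,.03)),
('side',(316,134),(-.03,0,.052)),('side',(459,132),(.035,.05,.046)),('side',(533,158),(.065,.087,.03)),('side',(425,268),(.065,-.063,.03)),('side',(62,172),(-.16,-.063,.03))]
o={'top':(214.6,114.6),'side':(169.6,164.6)}
def f(q,S): return np.concatenate([np.array(proj(n,world(q,P)))-(np.array(p)/5+o[n]) for n,p,P in S])
for S in(pts,[p for p in pts if p[0]=='top'],[p for p in pts if p[0]=='side']):
    r=least_squares(lambda q:f(q,S),[.6,0,-1.9]); print(r.x.round(4),r.fun.reshape(-1,2).round(1).tolist())
    print('pad',world(r.x,(.035,.05,.046)).round(4))
c=camera_info('top')
E
```

```text
[ 0.5923  0.0086 -3.4419] [[0.3, -0.3], [0.3, -0.1], [-0.3, -0.5], [1.0, -1.3], [-1.4, 0.4], [0.3, 1.2], [-0.9, -0.0], [0.3, 0.9], [0.8, 0.3], [1.0, -3.6], [-0.7, 0.7], [-0.7, -0.2]]
pad [ 0.544  -0.0289  0.046 ]
[ 0.592   0.0082 -3.4398] [[0.4, -0.2], [0.4, -0.1], [-0.3, -0.4], [1.0, -1.3], [-1.3, 0.6], [0.5, 1.2], [-0.7, 0.1]]
pad [ 0.5439 -0.0293  0.046 ]
[ 0.5924  0.01   -3.4475] [[0.2, 1.2], [0.7, 0.6], [1.0, -3.2], [-1.0, 1.0], [-0.8, -0.1]]
pad [ 0.5439 -0.0271  0.046 ]
```

Fit: dispenser origin (0.592, 0.009), yaw 2.841, with both views agreeing to about 2 mm. The tool's yaw is already along the tray. I'll raise the tool, then carry it above the pad with the fingers about 50 mm apart.

```bash
python3 -m inch '[[[0,-0.035,0],[0,0,0],-0.15],[[0,-0.035,0],[0,0,0],-0.15],[[0,-0.035,0],[0,0,0],-0.15],[[0,-0.03,0],[0,0,0],-0.15],[[-0.0235,0,-0.0265],[0,0,0],-0.15],[[-0.0235,0,-0.0265],[0,0,0],-0.15],[[-0.0235,0,-0.0265],[0,0,0],-0.15],[[-0.0235,0,-0.0265],[0,0,0],-0.15],[[-0.0235,0,-0.0265],[0,0,0],-0.15],[[-0.0235,0,-0.0265],[0,0,0],-0.15]]' 20
```

```text
time: 0.93
ee_pos: [0.2927, 0.4156, 0.3661]
eef_rot: [-1.571, 0.0, 1.277]
ft_force: [0.6, 0.7, 0.3]
finger_gap: 0.423
```

```bash
python3 -m inch '[[[-0.0235,0,-0.0265],[0,0,0],-0.15],[[-0.0235,0,-0.0265],[0,0,0],-0.15],[[-0.0235,0,-0.0265],[0,0,0],-0.15],[[-0.0235,0,-0.0265],[0,0,0],-0.15],[[-0.0235,0,-0.0265],[0,0,0],-0.15],[[-0.0235,0,-0.0265],[0,0,0],-0.15],[[-0.0235,0,-0.0265],[0,0,0],-0.15],[[-0.0235,0,-0.0265],[0,0,0],-0.15],[[-0.0235,0,-0.0265],[0,0,0],-0.15],[[-0.0235,0,-0.0265],[0,0,0],-0.15]]'; python3 -m inch '[[[-0.0235,0,-0.0265],[0,0,0],-0.15],[[-0.0235,0,-0.0265],[0,0,0],-0.15],[[-0.0235,0,-0.0265],[0,0,0],-0.15],[[-0.0235,0,-0.0265],[0,0,0],-0.15],[[0,0.04,0],[0,0,0],-0.15],[[0,0.04,0],[0,0,0],-0.15],[[0,0.04,0],[0,0,0],-0.15],[[0,0.04,0],[0,0,0],-0.15],[[0,0.04,0],[0,0,0],-0.15],[[0,0,0],[0,0,0],-0.15]]'
```

```text
time: 1.77
ee_pos: [0.4784, 0.1138, 0.3662]
eef_rot: [-1.571, -0.0, 1.277]
ft_force: [1.1, 0.5, -0.5]
finger_gap: 0.426
time: 2.6
ee_pos: [0.549, -0.0048, 0.1598]
eef_rot: [-1.56, 0.002, 1.277]
ft_force: [-0.5, -0.2, -0.9]
finger_gap: 0.418
```

```bash
python3 -m inch '[[[0,0.04,0],[0,0,0],-0.15],[[0,0.03,0],[0,0,0],-0.15],[[0,0,0],[0,0,0],-0.15],[[0,0,0],[0,0,0],-0.15]]'
python3 - <<'E'
from h import *
s=observe();T=rot(s['eef_rot']);q=(.5923,.0086,-3.4419)
e=world(q,(.035,.025,.046))-s['ee_pos'];print(s['time'],s['ee_pos'],s['eef_rot'],s['finger_gap'],s['ft_force'],'tool err',T.T@e)
a=get_image('side');b=get_image('top')
for n,im,(u,v) in(('side',a,(250,185)),('top',b,(275,180))):
    w=cv2.resize(im[v-50:v+50,u-65:u+65,::-1],None,fx=3,fy=4 if 0 else 3,interpolation=cv2.INTER_CUBIC)
    cv2.imwrite(f'pics/{n}1.png',w)
x=np.vstack([cv2.imread('pics/side1.png'),cv2.imread('pics/top1.png')]);cv2.imwrite('pics/m1.png',x)
E
```

```text
time: 2.93
ee_pos: [0.5525, -0.0051, 0.0972]
eef_rot: [-1.57, 0.0, 1.277]
ft_force: [0.6, -0.5, 2.1]
finger_gap: 0.426
2.9333 [ 0.55250651 -0.00510245  0.09724281] [-1.56970098e+00  8.95655934e-05  1.27702589e+00] 0.4263614445143406 [ 0.60102514 -0.54170076  2.1175314 ] tool err [-0.00012793  0.05124394  0.00098558]
```

View pics/m1.png

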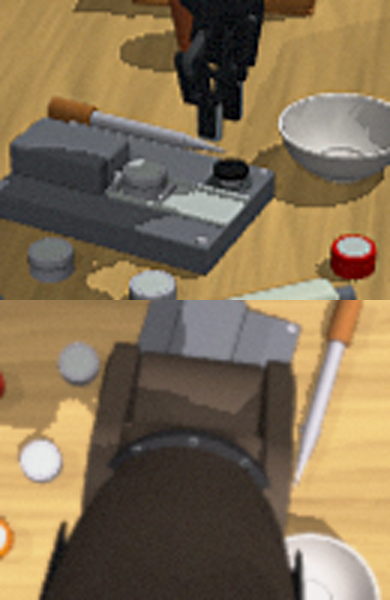

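The side view shows the tray-side finger tip at about (254.7,180.7) and the pad-side tip at about (262.3,174.3), above the tray and the pad. The tin is still seated. I'll check these against the projection.

Run:
```python
from h import *
q=(.5923,.0086,-3.4419)
for z in(.097,.103,.109):
    print(z,[np.round(proj('side',world(q,(.035,y,z))),1) for y in(0,.05)])
im=get_image('side');w=cv2.resize(im[150:215,215:295,::-1],None,fx=8,fy=8,interpolation=cv2.INTER_CUBIC)
for y,c in((0,(0,255,0)),(.05,(0,0,255))):
  for z in (.097,.103):
    for dx in(-.011,.011):
        u,v=proj('side',world(q,(.035+dx,y,z)));cv2.circle(w,(int((u-214.6)*8),int((v-149.6)*8)),3,c,-1)
cv2.imwrite('pics/c3.png',w)
```

```text
0.097 [array([254.3, 183.3]), array([262.4, 175.3])]
0.103 [array([254.3, 181.4]), array([262.4, 173.3])]
0.109 [array([254.3, 179.4]), array([262.4, 171.4])]
```

View pics/c3.png

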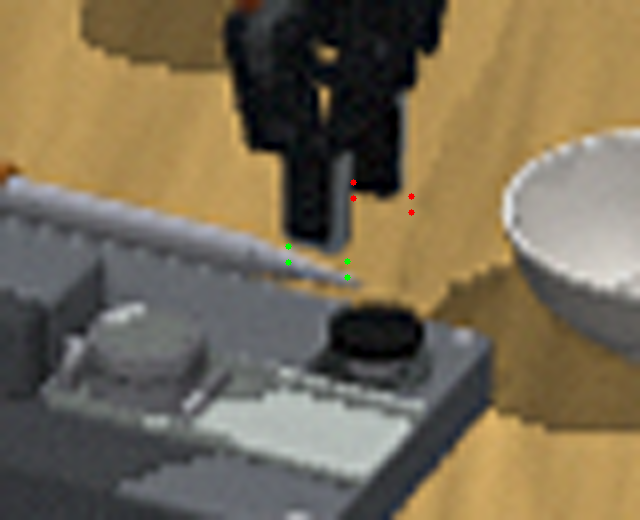

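```bash
python3 -m inch '[[[0,0.02,0.001],[0,0,0],-0.15],[[0,0.02,0],[0,0,0],-0.15],[[0,0.008,0],[0,0,0],-0.15],[[0,0,0],[0,0,0],-0.15],[[0,0,0],[0,0,0],-0.15]]'; python3 -m inch '[[[0,0.004,0],[0,0,0],-0.15],[[0,0,0],[0,0,0],-0.15],[[0,0,0],[0,0,0],-0.15]]';python3 -m inch '[[[0,0.003,0],[0,0,0],-0.15],[[0,0,0],[0,0,0],-0.15],[[0,0,0],[0,0,0],-0.15]]'
```

```text
time: 3.5
ee_pos: [0.5517, -0.0048, 0.0494]
eef_rot: [-1.572, -0.0, 1.277]
ft_force: [-0.3, -0.3, 1.1]
finger_gap: 0.423
time: 3.75
ee_pos: [0.5517, -0.0048, 0.045]
eef_rot: [-1.572, -0.0, 1.277]
ft_force: [1.0, 0.5, 1.7]
finger_gap: 0.423
time: 4.0
ee_pos: [0.5516, -0.0048, 0.0415]
eef_rot: [-1.572, -0.0, 1.277]
ft_force: [1.3, 0.2, 2.9]
finger_gap: 0.423
```

```bash
for i in 1 2; do python3 -m inch '[[[0,0.002,0],[0,0,0],-0.15],[[0,0,0],[0,0,0],-0.15],[[0,0,0],[0,0,0],-0.15]]'; done
python3 - <<'E'
from h import *
im=get_image('side');w=cv2.resize(im[150:215,215:295,::-1],None,fx=8,fy=8,interpolation=cv2.INTER_CUBIC)
cv2.imwrite('pics/c4.png',w)
E
```

```text
time: 4.25
ee_pos: [0.5515, -0.0048, 0.0393]
eef_rot: [-1.571, -0.0, 1.277]
ft_force: [2.5, -0.0, 2.8]
finger_gap: 0.423
time: 4.5
ee_pos: [0.5514, -0.0048, 0.0373]
eef_rot: [-1.571, -0.0, 1.277]
ft_force: [3.0, 0.2, 4.3]
finger_gap: 0.426
```

View pics/c4.png

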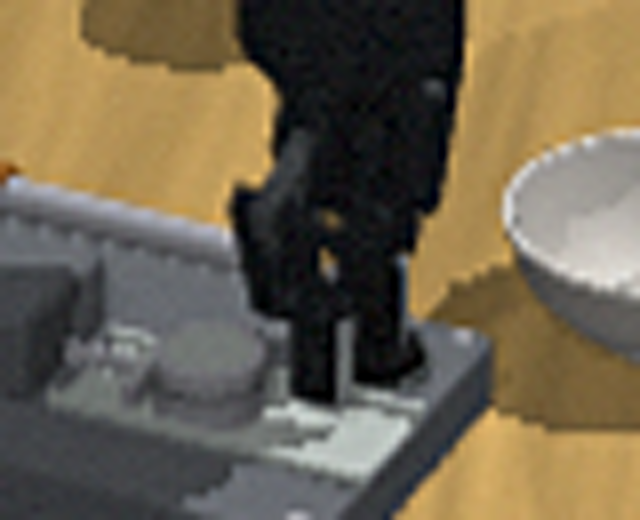

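The tin has left its seat and now stands at crop (212,365), with the gate down and the tray-side finger at about (312,380) in its path. I'll press 2 mm more and let it arrive.

```bash
python3 -m inch '[[[0,0.002,0],[0,0,0],-0.15],[[0,0,0],[0,0,0],-0.15],[[0,0,0],[0,0,0],-0.15],[[0,0,0],[0,0,0],-0.15],[[0,0,0],[0,0,0],-0.15],[[0,0,0],[0,0,0],-0.15],[[0,0,0],[0,0,0],-0.15],[[0,0,0],[0,0,0],-0.15]]'
python3 - <<'E'
from h import *
im=get_image('side');w=cv2.resize(im[150:215,215:295,::-1],None,fx=8,fy=8,interpolation=cv2.INTER_CUBIC)
cv2.imwrite('pics/c5.png',w); print(observe()['ft_force'])
q=(.5923,.0086,-3.4419)
for x in(-.03,-.018,-.01,0,.004,.01): print(x,(np.array(proj('side',world(q,(x,0,.052))))-[214.6,149.6])*8)
E
```

```text
time: 5.22
ee_pos: [0.5511, -0.0048, 0.0353]
eef_rot: [-1.571, -0.0, 1.277]
ft_force: [1.8, -0.5, 4.7]
finger_gap: 0.424
[ 1.02941617 -0.75305143  5.0422037 ]
-0.03 [147.84608351 341.82929067]
-0.018 [178.66734128 349.7749285 ]
-0.01 [199.32830324 355.10126925]
0 [225.28320466 361.79237343]
0.004 [235.70544905 364.47920016]
0.01 [251.38221651 368.52062889]
```

View pics/c5.png

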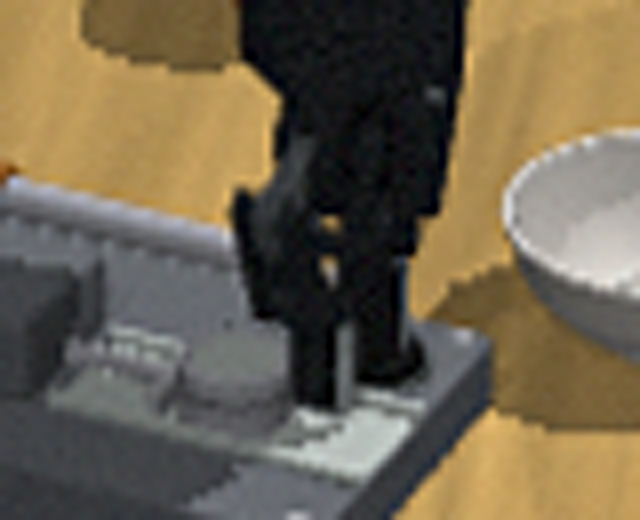

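```bash
for i in 1 2; do python3 -m inch '[[[0,0.001,0],[0,0,0],-0.15],[[0,0,0],[0,0,0],-0.15],[[0,0,0],[0,0,0],-0.15]]';python3 -m inch '[[[0,0,0],[0,0,0],-0.15]]'|grep force; python3 -m inch '[[[0,0,0],[0,0,0],-0.15]]'|grep force; done
```

```text
time: 5.52
ee_pos: [0.5511, -0.0048, 0.0348]
eef_rot: [-1.571, -0.0, 1.277]
ft_force: [-1.6, -0.2, 11.5]
finger_gap: 0.426
ft_force: [-1.7, -1.2, 11.7]
ft_force: [-0.4, -0.3, 11.2]
time: 5.93
ee_pos: [0.5511, -0.0049, 0.0345]
eef_rot: [-1.571, 0.0, 1.277]
ft_force: [-4.4, -1.0, 22.0]
finger_gap: 0.424
ft_force: [-3.5, -0.2, 22.5]
ft_force: [-3.7, 0.6, 21.8]
```

The stiff rise at TCP z ≈ 0.035 is the pad's end stop. First contact was near 0.0445, so the travel is about 10 mm. I'll ease off 1 mm of command and do a final check.

```bash
python3 -m inch '[[[0,-0.001,0],[0,0,0],-0.15],[[0,0,0],[0,0,0],-0.15],[[0,0,0],[0,0,0],-0.15],[[0,0,0],[0,0,0],-0.15],[[0,0,0],[0,0,0],-0.15],[[0,0,0],[0,0,0],-0.15]]'
python3 - <<'E'
from h import *
im=get_image('side');w=cv2.resize(im[150:215,215:295,::-1],None,fx=8,fy=8,interpolation=cv2.INTER_CUBIC)
cv2.imwrite('pics/c6.png',w); p=cv2.imread('pics/c5.png');print('tin region diff',cv2.absdiff(w,p)[320:440,170:290].mean())
E
```

```text
time: 6.6
ee_pos: [0.5511, -0.0048, 0.0348]
eef_rot: [-1.571, -0.0, 1.277]
ft_force: [-0.6, 0.2, 11.5]
finger_gap: 0.425
tin region diff 3.1777083333333334
```

View pics/c6.png

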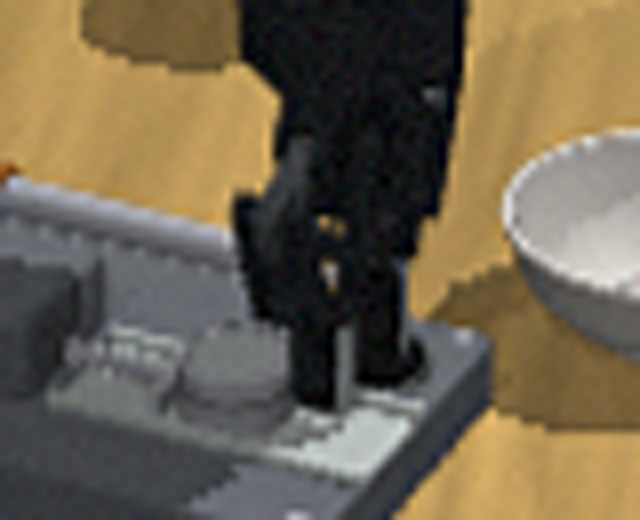

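The tin is flat and still at crop (238,365), dispenser x ≈ +4 mm. It rests against the tray finger at (312,380), and the pad is held down at (390,360). I'm handing in.

```bash
python3 -c "from cell import *; print(finish_job())"
```

```text
the job is handed in; nothing more can be done
None
```

I pressed the pad with one finger and caught the tin with the other, then handed the job in at about 6.6 s with both still held. The hand-in gave no verdict.

**Approach:** I found the dispenser from both camera views, which agreed to about 2 mm. I set the fingers about 50 mm apart across the tray and lowered them together, one onto the pad and one into the tin's path.

**Last checks:**
- **Pad:** It is at its end stop. The measured upward force was about 11.5 N and the travel about 10 mm. That travel is inferred from the fingertip height and force, as there is no joint reading.
- **Tin:** It stands flat at about x = +4 mm in the dispenser frame, against the tray finger. It looked unmoved between two pictures about 1.3 s apart.
- **Bystanders:** The last crop shows the bowl and part of the dibber where they were. I did not measure the other bystanders again.

**Less certain:** The roughly 2 N push of the tin against the finger could not be separated from the noise and pad load in the force reading. I judged that contact from the picture, with the spring pusher still behind the tin.

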